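# Press a cap home on a sample tube in the hooded capping press

## Task

Seat the loose red cap on the tube in the capping press: with shut fingers push the blue finger plate until the shuttle stops under the hood, then reach down through the yellow-edged window in the hood's top and press the red lever all the way down, so that the cap goes fully home. Let the lever come back up and draw the shuttle out again by the inside of its finger plate, until the tube stands well clear of the hood, still in its channel. Grasp and lift nothing, touch neither the hood nor the tube or its cap, work the lever only with the shuttle at its stop, and leave the other things where they are.

Things in the scene. Friction and masses are not known exactly. Their poses are not given: they have to be found in the camera images.
- press: White bench capping press, fixed. Origin: on the table, straight below the ram axis. Its -x is its front, +z up, the shuttle's channel runs along its y from y = -190 mm (open end) to a steel stop at the +y end. Bed 12 mm high; two rails (53 mm apart inside, 73 mm outside) stand 22 mm above the table. Behind the ram, x = +49 to +75 mm, a white column 152 mm high.
- hood: Clear guard hood fixed on the press, 3 mm walls, same frame as the press: x = -84 to +44 mm, y = -50 to +50 mm, up to z = 163 mm (black nuts on the corners to 167 mm). Its -y side has a gate 130 mm high for the shuttle with its tube; the only way to the lever is the window in the flat top. Must not be touched by the robot.
- window (a point): Centre of the window in the hood's top, level with the upper edge of its yellow trim (164.5 mm above the table, 40 mm in front of the ram axis). The clear opening is 64 mm along the press's x and 72 mm along its y, with rounded corners; the trim is 6 mm thick. Axes as the press.
- lever (a joint): Lever angle in rad: 0 = up at rest, 0.23 = fully down; a spring brings it back up. Pivot on the column, 65 mm behind the ram axis, 136 mm above the table. It drives the ram down 65 mm per rad. The red pad needs about 3 N at first, about 9 N while the cap goes on, and stops firmly at about 0.22 to 0.23 with the cap home.
- lever_pad (a point): Centre of the top face of the lever's red pad (34 mm along x, 40 mm along y), 105 mm from the pivot, below the window; at rest about 9 mm lower than the top of the trim; it goes down about 24 mm when fully pressed.
- shuttle: Loose aluminium shuttle (about 0.3 kg) lying in the channel: plate 50 mm wide, 170 mm long, 8 mm thick, with the tube upright in a grey collar. Origin: on its underside (12 mm above the table), below the tube axis; axes as the press. At its stop it is at y = 0 of the press, below the ram; it starts 75 to 100 mm out, at negative y.
- finger_plate (a point): Centre of the blue upright finger plate at the shuttle's outer end: 42 mm wide across the channel, 6 mm thick along it, 137 mm from the tube axis towards -y; its centre is 36 mm, its top 55 mm and the shuttle's deck 20 mm above the table. Push its outer face to drive the shuttle in, its inner face to draw it out. The outer end may overhang the bed.
- tube: White graduated sample tube, 16 mm across, 76 mm high, upright in the shuttle with the red cap loose on its mouth. Origin: centre of its foot. Not to be touched by the robot.
- stopper (a joint): How far the red cap has been pushed on to the tube, in m: 0 to 0.002 at the start (loose, standing proud), 0.010 = fully home. It moves only when the ram pushes it.
- cap: The red ribbed cap on the tube, 19 mm across. Origin on its axis; its top, 6 mm above this, stands about 112 mm above the table at the start, 102 mm when home. Not to be touched by the robot.
- marker_blue: Blue felt marker, 138 mm long, lying on the table beyond the channel. Bystander.
- timer: Flat white timer, 60 x 64 x 18 mm, to the left. Bystander.
- tip_carton: Green and white carton, 46 x 85 x 60 mm, to the left. Bystander.
- iodine_bottle: Brown bottle with white cap, 42 mm across, 88 mm high, to the left. Bystander.
- saline_bottle: White bottle with blue cap, 48 mm across, 104 mm high, to the left. Bystander.

How it is judged:
By the outcome, as a careful person would: the job done as asked, in the order asked, and still so for the second after the job is handed in, with the robot touching nothing.
It also fails if it takes over 58 s, if anything falls off the work surface, if the arm or the gripper's body presses on something with over 40 N, if the wrist force passes 120 N, or if a joint passes its speed limit or range.

## Robot

A 6-joint arm with a two-finger parallel gripper is mounted at the origin on a cart in front of the work surface, level with it; the furniture and walls round the work are solid. World frame = base frame: x ahead of the robot, y to its left, z up, the work surface at z = 0. Lengths are in m, angles in degrees, forces in N, time in s.
With the tool pointing down it reaches from about 0.375 to 0.9 m from the base axis. Payload 3.1 kg.
Tool frame: the origin (TCP) lies at the very end of the fingers, on their centre line; the grasp point (between the pads) lies behind it (pinch_z is the z of the grasp point in the tool frame, in m); z points along the fingers, y is the line along which they close (so a half turn about z gives the same grasp; the last joint's range is limited). The gripper opens to 87 mm and grips with 3 to 60 N. Pads are 19 mm wide; open, the fingers measure 117 mm over their backs; the gripper's body (75 mm by 190 mm) begins 51 mm behind the grasp point.
Start: joints at [57.439, 30.224, 82.088, -0, 67.689, -10.227], TCP at [0.237, 0.578, 0.223] pointing down, gripper open.
Joint ranges: [-176.69, 176.69], [-43.24, 126.21], [12.49, 139.97], [-82, 262], [0, 151.66], [-163.58, 163.58]. Speed limits (degrees/s): [159.86, 159.86, 180, 180, 180, 180].

## Interface

Orientations are given as a 3x3 rotation matrix whose columns are the frame's x, y, z axes.
In Python, from plant import get_obs, capture, sign_off, outline_of, tip_of, pinch_z gives the robot as it stands. The module is installed in compiled form; this text tells all that it offers.
- The arm moves only by the tool send_rows, never from a script. Its argument "targets" is a list that holds one entry, the list of rows, each a list of 7 numbers: the shift along the tool's x, y, z normalised to -1 to 1, where 1 is 0.1 m, then the turn, a rotation vector about the tool's x, y, z normalised to -1 to 1, where 1 is 0.5 rad, then the finger opening in mm, from 0 to 87. A call has 1 to 12 rows; each row is the pose to reach, as a shift and turn from the pose commanded when the call began, along the tool's axes at that moment; what a row does not reach only later rows make up. A row lasts 1/8 s, in which the tool goes at most 62.5 mm and 10.7 degrees, less where a joint would pass 70% of its speed; a pose out of reach is approached as far as the arm can. A call with a number of a shift or a turn outside -1 to 1 is refused whole. A call with a gripper value outside its range is refused whole. The fingers move at their own pace and stop on an object; "force" is the grip in N (left out, the last holds). Time passes only in rows, so rows that repeat a pose let the fingers close. It gives the time, the measured TCP pose, the force, the opening and the grip force at its end, in the units of the state.
- get_obs(): the state, without advancing time (a new reading comes with each control period).
- capture(name): name is "scene" or "top" or "wrist"; returns a dict with "img" (400x640x3 uint8, red, green, blue), "mtx" (3x3 intrinsics, pixels), "k1" (the pictures are not rectified: a ray, as slopes to the right and down, at radius r is drawn at 1 + k1 r^2 times it, then the intrinsics apply), "eye" and "rotation" of the camera in the world; the wrist camera has in their place "mount" (4x4, takes a point from camera to tool coordinates, whose origin is the TCP and whose axes are the flange's). Camera axes: x right, y down, z forward; pixel columns grow to the right and rows downward; lengths in m; the calibration is good to about 2 mm. A picture is of the moment at which its call begins: read the wrist's pose just before it. There is no depth.
- sign_off(): hands the job in; it is judged then, once.
Trained networks look in a picture, given as the dict that the camera call returned (one of the last four; its "shot" number tells which), for a name from the list of things; names that differ only in an ending like _2 or _b are one class to them, and where a whole thing is asked for, a point or a joint stands for the part that bears it (a point fixed in the world has none). Each returns a list of dicts, best first, with "confidence" (0 to 1); they miss things now and then, are a little off and sometimes report something else, mostly with a low value. They report only what shows in the picture. A call takes as long as a camera call.
- outline_of(thing, picture): "pixels" (400x640 bool, what is visible of it) and "position" ([column, row] in pixels, amid what is visible of it).
- tip_of(thing, picture): "position" ([column, row] in pixels: a listed point, or the origin of a listed thing).
The state is a dict: "time_s": time; "qpos": joint angles; "qd": joint speeds; "effort": joint torques, N m; "ee_pos": TCP position; "orientation": TCP orientation; "ft_force": force on the tool from outside, world axes, zero at the start; "ft_torque": the same for the moment, N m; "width": finger opening in m; "gripper_force": force on a finger pad.
Only numpy, scipy, OpenCV 4.12 (cv2) and the standard library are available. Lean on these libraries where they do the work, as an engineer would, in place of code of your own. Each camera call takes 0.05 s, during which the arm holds its last target. There are 200 camera calls.

## Working session

There is one attempt and no reset: what is moved stays moved. The work goes in short steps, Python scripts to look and compute and a tool call to move; the robot and the scene stay as the last step left them, time stands still between calls to the robot, and variables do not carry over. Pictures are saved under pics/ and viewed, at most 11 in all, crops included, and the job is handed in when it is done.

Besides the shell and the picture viewer there is one more tool, called after "Request:" in YAML: its name, and indented under it one key for each argument. send_rows: Moves the arm, as the interface text tells. Scaled input: -1 to 1 covers 0.1 m each way for a shift and 0.5 rad each way for a turn. Its arguments: {"type":"object","properties":{"targets":{"type":"array"},"force":{"type":"number"}},"required":["targets"]}

```bash
mkdir -p pics
cat > h.py <<'E'
import numpy as np, cv2
from plant import *
def ray(c,p,obs=None):
    K=np.array(c["mtx"]);u=(p[0]-K[0,2])/K[0,0];v=(p[1]-K[1,2])/K[1,1]
    rd=np.hypot(u,v);r=rd
    for _ in range(20): r=rd/(1+c["k1"]*r*r)
    s=r/rd if rd>0 else 1
    d=np.array([u*s,v*s,1])
    if "eye" in c: return np.array(c["eye"]),np.array(c["rotation"])@d
    M=np.array(c["mount"]);R=np.array(obs["orientation"]);t=np.array(obs["ee_pos"])
    return t+R@M[:3,3], R@(M[:3,:3]@d)
def atz(c,p,z,obs=None):
    e,d=ray(c,p,obs);return e+d*(z-e[2])/d[2]
def proj(c,P,obs=None):
    if "eye" in c: q=np.array(c["rotation"]).T@(np.array(P)-np.array(c["eye"]))
    else:
        M=np.array(c["mount"]);R=np.array(obs["orientation"]);t=np.array(obs["ee_pos"])
        q=M[:3,:3].T@(R.T@(np.array(P)-t)-M[:3,3])
    u=q[:2]/q[2];u=u*(1+c["k1"]*(u@u));K=np.array(c["mtx"])
    return np.array([K[0,0]*u[0]+K[0,2],K[1,1]*u[1]+K[1,2]])
def save(c,n): cv2.imwrite("pics/"+n+".png",cv2.cvtColor(c["img"],cv2.COLOR_RGB2BGR))
E
python3 - <<'E'
from h import *
o=get_obs();print(o["time_s"],pinch_z,np.round(o["ee_pos"],4),np.round(o["orientation"],3),np.round(o["ft_force"],2))
Z=dict(window=.1645,lever_pad=.1555,finger_plate=.036,shuttle=.012,press=0,cap=.106,tube=.02,hood=0,marker_blue=.007,saline_bottle=0)
cs={}
for n in("scene","top"):
    c=capture(n);save(c,n+"0");print(n,np.round(c.get("eye"),3))
    for t in Z:
        for r in tip_of(t,c)[:1]:
            print(t,np.round(r["position"],1),round(r["confidence"],2),np.round(atz(c,r["position"],Z[t]),4))
E
```

```text
0.0 -0.0187 [0.2371 0.5775 0.2216] [[-0.925  0.38  -0.001]
 [ 0.38   0.925 -0.002]
 [ 0.    -0.002 -1.   ]] [ 0.25  0.4  -0.25]
scene [ 0.152 -0.474  0.754]
window [312.6 195.2] 0.7 [ 0.5026 -0.0619  0.1645]
lever_pad [316.2 194.9] 0.59 [ 0.5143 -0.0603  0.1555]
finger_plate [409.9 266.5] 0.98 [ 0.5935 -0.2811  0.036 ]
shuttle [357.  242.5] 0.61 [ 0.5681 -0.1446  0.012 ]
press [313.3 194.2] 0.7 [0.6044 0.0547 0.    ]
cap [361.9 218.9] 0.5 [ 0.5699 -0.1495  0.106 ]
tube [358.7 242.7] 0.57 [ 0.5662 -0.1514  0.02  ]
hood [329.4 226.9] 0.63 [ 0.5585 -0.0578  0.    ]
marker_blue [394.6 231.9] 0.51 [ 0.6629 -0.1843  0.007 ]
saline_bottle [230.6 188.3] 0.64 [0.4497 0.2305 0.    ]
top [ 0.347 -0.058  1.22 ]
window [322.8 208.4] 0.56 [ 0.508  -0.0674  0.1645]
lever_pad [321.1 206.5] 0.76 [ 0.5143 -0.0633  0.1555]
finger_plate [397.6 183.3] 0.85 [ 0.5961 -0.2798  0.036 ]
shuttle [351.9 191.3] 0.75 [ 0.5796 -0.1525  0.012 ]
press [319.4 203.5] 0.86 [ 0.5475 -0.0592  0.    ]
cap [347.5 186.3] 0.63 [ 0.575  -0.1339  0.106 ]
tube [349.6 192.4] 0.67 [ 0.5749 -0.1453  0.02  ]
marker_blue [359.5 163.5] 0.61 [ 0.6623 -0.1771  0.007 ]
saline_bottle [217.  237.9] 0.86 [0.4521 0.234  0.    ]
```

View pics/scene0.png

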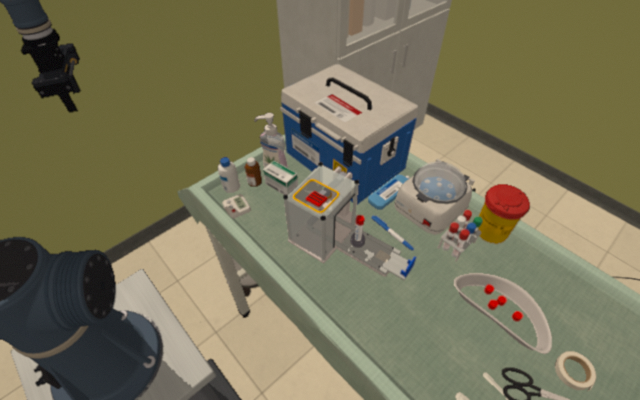

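View pics/top0.png

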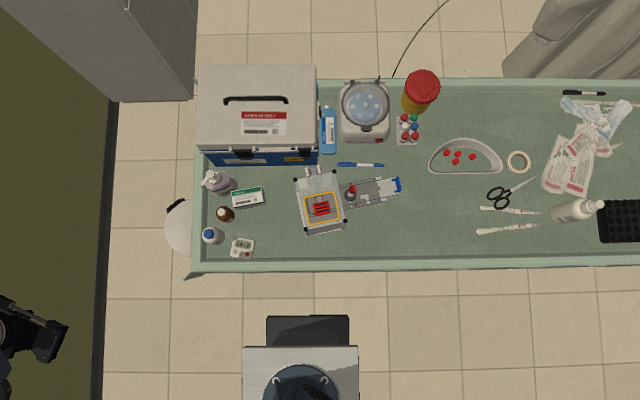

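The pictures show the press left of centre (window about 313,195 in scene, 322,208 in top). The shuttle lies out to the right, with the blue plate at 410,266 in scene and 398,184 in top. The channel is turned about 10–13° and the marker lies beyond it. Next I'll look from closer with the wrist camera.

Run:
```python
from h import *
c=capture("wrist");print(np.round(c["mount"],3),np.round(c["mtx"],0),c["k1"])
o=get_obs();R=np.array(o["orientation"])
y=np.deg2rad(102)
Rt=np.array([[np.cos(y),np.sin(y),0],[np.sin(y),-np.cos(y),0],[0,0,-1]])
from scipy.spatial.transform import Rotation as S
print("rotvec",S.from_matrix(R.T@Rt).as_rotvec()/.5)
for P in ([.50,-.15,.36],[.4,-.1,.38]): print(R.T@(np.array(P)-o["ee_pos"])/.1)
```

```text
[[-0.001 -0.968 -0.25   0.069]
 [ 1.    -0.001 -0.     0.   ]
 [-0.    -0.25   0.968 -0.163]
 [ 0.     0.     0.     1.   ]] [[327.   0. 318.]
 [  0. 327. 194.]
 [  0.   0.   1.]] 0.009318335209907758
rotvec [ 1.74650274e-05 -9.09908510e-05  1.94306435e+00]
[-5.19546014 -5.73711926 -1.37470154]
[-4.08046437 -5.65465206 -1.5746605 ]
```

```bash
cat >> h.py <<'E'
from scipy.spatial.transform import Rotation as S
def Ry(deg):
    y=np.deg2rad(deg);return np.array([[np.cos(y),np.sin(y),0],[np.sin(y),-np.cos(y),0],[0,0,-1.]])
def plan(P0,R0,P1,R1,n,spin=None):
    P0=np.array(P0);R0=np.array(R0);P1=np.array(P1)
    rv=S.from_matrix(R0.T@R1).as_rotvec()
    if spin is not None and rv[2]*spin<0: rv=rv-2*np.pi*rv/np.linalg.norm(rv)
    R=R0;P=P0
    for k in range(n):
        d=np.round(R.T@(P0+(P1-P0)*(k+1)/n-P)/.1,3); w=np.round(rv/n/.5,3)
        print(list(map(float,d)),list(map(float,w)))
        P=P+R@d*.1; R=R@S.from_rotvec(w*.5).as_matrix()
E
python3 - <<'E'
from h import *
o=get_obs()
plan(o["ee_pos"],o["orientation"],[.54,-.17,.36],Ry(-78),9,1)
E
```

```text
[-0.627, -0.641, -0.153] [-0.0, -0.0, 0.914]
[-0.845, -0.299, -0.152] [-0.0, -0.0, 0.914]
[-0.891, 0.105, -0.153] [-0.0, -0.0, 0.914]
[-0.752, 0.487, -0.153] [-0.0, -0.0, 0.914]
[-0.461, 0.77, -0.153] [-0.0, -0.0, 0.914]
[-0.074, 0.893, -0.152] [-0.0, -0.0, 0.914]
[0.328, 0.835, -0.153] [-0.0, -0.0, 0.914]
[0.663, 0.604, -0.153] [-0.0, -0.0, 0.914]
[0.861, 0.25, -0.153] [-0.0, -0.0, 0.914]
```

Request:
send_rows:
  targets:
    - [[-0.627,-0.641,-0.153,0,0,0.914,0],[-0.627,-0.641,-0.153,0,0,0.914,0],[-0.627,-0.641,-0.153,0,0,0.914,0]]

```text
time_s: 1.52
ee_pos: [0.2719, 0.4933, 0.2385]
orientation: [[-0.658, 0.753, 0.0], [0.753, 0.658, -0.0], [-0.0, 0.0, -1.0]]
ft_force: [-0.5, -0.7, 0.2]
width: 0.0643
gripper_force: 0.0
```

Request:
send_rows:
  targets:
    - [[-0.845,-0.299,-0.152,0,0,0.914,0],[-0.845,-0.299,-0.152,0,0,0.914,0],[-0.845,-0.299,-0.152,0,0,0.914,0]]

```text
time_s: 1.9
ee_pos: [0.3055, 0.4103, 0.2537]
orientation: [[-0.258, 0.966, 0.001], [0.966, 0.258, 0.0], [-0.0, 0.001, -1.0]]
ft_force: [0.3, -0.6, -0.4]
width: 0.035
gripper_force: 0.0
```

Request:
send_rows:
  targets:
    - [[-0.891,0.105,-0.153,0,0,0.914,0],[-0.891,0.105,-0.153,0,0,0.914,0],[-0.891,0.105,-0.153,0,0,0.914,0]]

```text
time_s: 2.28
ee_pos: [0.3393, 0.3272, 0.269]
orientation: [[0.195, 0.981, 0.001], [0.981, -0.195, 0.0], [0.0, 0.001, -1.0]]
ft_force: [-1.1, -0.2, 0.8]
width: 0.0056
gripper_force: 0.0
```

Request:
send_rows:
  targets:
    - [[-0.752,0.487,-0.153,0,0,0.914,0],[-0.752,0.487,-0.153,0,0,0.914,0],[-0.752,0.487,-0.153,0,0,0.914,0]]

```text
time_s: 2.65
ee_pos: [0.3731, 0.2442, 0.2843]
orientation: [[0.608, 0.794, 0.002], [0.794, -0.608, 0.0], [0.001, 0.001, -1.0]]
ft_force: [-0.3, 0.8, -0.5]
width: 0.0002
gripper_force: 0.0
```

Request:
send_rows:
  targets:
    - [[-0.461,0.77,-0.153,0,0,0.914,0],[-0.461,0.77,-0.153,0,0,0.914,0],[-0.461,0.77,-0.153,0,0,0.914,0]]

```text
time_s: 3.02
ee_pos: [0.4069, 0.1609, 0.2996]
orientation: [[0.896, 0.444, 0.002], [0.444, -0.896, -0.0], [0.002, 0.001, -1.0]]
ft_force: [0.2, 0.1, 0.3]
width: 0.0003
gripper_force: 0.0
```

Request:
send_rows:
  targets:
    - [[-0.074,0.893,-0.152,0,0,0.914,0],[-0.074,0.893,-0.152,0,0,0.914,0],[-0.074,0.893,-0.152,0,0,0.914,0]]

```text
time_s: 3.4
ee_pos: [0.4406, 0.0775, 0.3148]
orientation: [[1.0, 0.003, 0.002], [0.003, -1.0, -0.001], [0.002, 0.001, -1.0]]
ft_force: [-0.1, 0.4, 0.4]
width: 0.0007
gripper_force: 0.0
```

Request:
send_rows:
  targets:
    - [[0.328,0.835,-0.153,0,0,0.914,0],[0.328,0.835,-0.153,0,0,0.914,0],[0.328,0.835,-0.153,0,0,0.914,0]]

```text
time_s: 3.78
ee_pos: [0.4741, -0.0059, 0.33]
orientation: [[0.899, -0.438, 0.002], [-0.438, -0.899, -0.001], [0.002, -0.0, -1.0]]
ft_force: [-0.9, -0.2, -1.5]
width: 0.0005
gripper_force: 0.0
```

Request:
send_rows:
  targets:
    - [[0.663,0.604,-0.153,0,0,0.914,0],[0.663,0.604,-0.153,0,0,0.914,0],[0.663,0.604,-0.153,0,0,0.914,0]]

```text
time_s: 4.15
ee_pos: [0.5076, -0.0893, 0.3451]
orientation: [[0.613, -0.79, 0.002], [-0.79, -0.613, -0.001], [0.002, -0.001, -1.0]]
ft_force: [-0.8, -0.2, -0.9]
width: 0.0003
gripper_force: 0.0
```

Request:
send_rows:
  targets:
    - [[0.861,0.25,-0.153,0,0,0.914,0],[0.861,0.25,-0.153,0,0,0.914,0],[0.861,0.25,-0.153,0,0,0.914,0],[0.861,0.25,-0.153,0,0,0.914,0]]

```text
time_s: 4.65
ee_pos: [0.5399, -0.1703, 0.3598]
orientation: [[0.208, -0.978, -0.0], [-0.978, -0.208, 0.0], [-0.0, 0.0, -1.0]]
ft_force: [-0.1, -0.4, 0.8]
width: 0.0007
gripper_force: 0.0
```

Run:
```python
from h import *
o=get_obs();print(o["time_s"],np.round(o["qpos"],1),np.round(o["ee_pos"],4),np.round(o["orientation"],3))
c=capture("wrist");save(c,"w1")
Z=dict(window=.1645,lever_pad=.1555,finger_plate=.036,shuttle=.012,cap=.106,tube=.02)
for t in Z:
    for r in tip_of(t,c)[:1]:
        print(t,np.round(r["position"],1),round(r["confidence"],2),np.round(atz(c,r["position"],Z[t],o),4))
```

```text
4.65 [-28.8  18.2  79.8   0.   82.  139.1] [ 0.5399 -0.1703  0.3598] [[ 0.208 -0.978 -0.   ]
 [-0.978 -0.208  0.   ]
 [-0.     0.    -1.   ]]
shuttle [297.2 164.8] 0.65 [ 0.5676 -0.1473  0.012 ]
cap [291.9 181. ] 0.75 [ 0.5676 -0.1413  0.106 ]
tube [297.  168.1] 0.57 [ 0.5667 -0.1435  0.02  ]
```

View pics/w1.png

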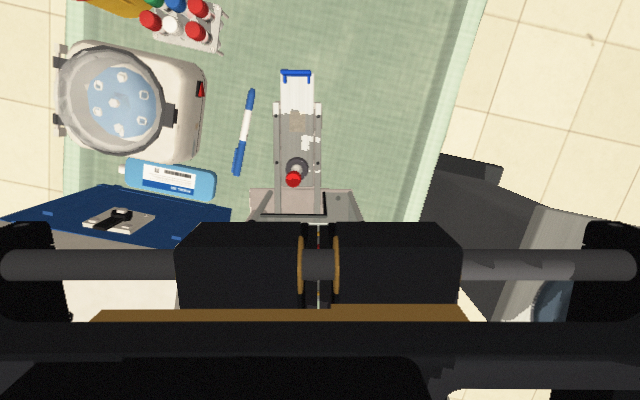

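The wrist picture shows the channel running almost straight up the image, with the blue plate at about (296,72) and the cap at (292,180). The hood gate is at the bottom. Next I'll measure the plate and rails.

Run:
```python
from h import *
o=get_obs()
c=capture("wrist");im=c["img"].astype(int)
m=(im[...,2]>im[...,0]+70)&(im[...,2]>im[...,1]+50); m[:60]=0;m[95:]=0;m[:,:270]=0;m[:,325:]=0
ys,xs=np.nonzero(m)
print(xs.min(),xs.max(),ys.min(),ys.max(),len(xs))
for x in range(xs.min(),xs.max()+1,3): 
    q=ys[xs==x]; print(x,q.min(),q.max(),end='; ')
print()
r=outline_of("finger_plate",c)
if r: print(r[0]["confidence"],r[0]["position"])
big=cv2.resize(c["img"][55:225,230:370],None,fx=4,fy=3.5,interpolation=cv2.INTER_CUBIC)
cv2.imwrite("pics/w1c.png",big[...,::-1])
for p in [(283,72),(296,72),(310,72)]: print(atz(c,p,.055,o))
cap=(im[...,0]>150)&(im[...,1]<60)&(im[...,2]<60);cap[:160]=0;cap[200:]=0;cap[:,:270]=0;cap[:,320:]=0
ys,xs=np.nonzero(cap);print("cap",xs.mean(),ys.mean(),xs.min(),xs.max(),ys.min(),ys.max(),atz(c,(xs.mean(),ys.mean()),.108,o))
```

```text
281 310 69 82 232
281 70 72; 284 69 82; 287 69 75; 290 69 75; 293 69 74; 296 69 75; 299 69 75; 302 69 75; 305 69 75; 308 69 82; 
0.77 [296.5, 127.6]
[ 0.60952341 -0.27380507  0.055     ]
[ 0.59241352 -0.27745114  0.055     ]
[ 0.57398428 -0.28137319  0.055     ]
cap 293.062893081761 178.74213836477986 286 300 171 186 [ 0.56684816 -0.14434072  0.108     ]
```

View pics/w1c.png

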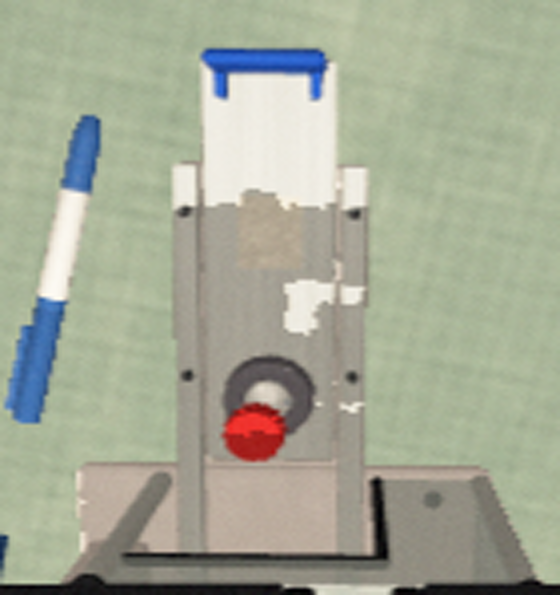

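The crop shows the plate with two small gussets on its inner side, about 28 mm apart, so I'll look again before drawing out. The plate is near (0.594,-0.280), the tube near (0.567,-0.1445), and the yaw is about 11.8°. Now I'll approach the outer side of the plate.

Run:
```python
from h import *
o=get_obs();print(o["time_s"])
a=np.deg2rad(11.8);py=np.array([-np.sin(a),np.cos(a),0]);
T=np.array([.5668,-.1447,0]);P=T-.178*py;print(P)
P[2]=.14;plan(o["ee_pos"],o["orientation"],P,Ry(-78.2),3)
c=capture("top")
for p in [(318,70),(318,150),(318,165),(322,208)]: print(p,[np.round(atz(c,p,z),3) for z in (0,.2)])
```

```text
5.1
[ 0.6032003 -0.3189384  0.       ]
[0.53, -0.102, 0.734] [-0.0, -0.0, 0.003]
[0.53, -0.103, 0.734] [-0.0, -0.0, 0.003]
[0.53, -0.104, 0.734] [-0.0, -0.0, 0.003]
(318, 70) [array([ 0.96 , -0.061,  0.   ]), array([ 0.859, -0.06 ,  0.2  ])]
(318, 150) [array([ 0.707, -0.057,  0.   ]), array([ 0.648, -0.057,  0.2  ])]
(318, 165) [array([ 0.661, -0.057,  0.   ]), array([ 0.61 , -0.057,  0.2  ])]
(322, 208) [array([ 0.534, -0.066,  0.   ]), array([ 0.504, -0.065,  0.2  ])]
```

Request:
send_rows:
  targets:
    - [[0.53,-0.103,0.734,0,0,0,0],[0.53,-0.103,0.734,0,0,0,0]]

```text
time_s: 5.4
ee_pos: [0.5607, -0.2204, 0.2844]
orientation: [[0.208, -0.978, -0.002], [-0.978, -0.208, 0.001], [-0.001, 0.002, -1.0]]
ft_force: [-0.7, 0.8, -0.4]
width: 0.0006
gripper_force: 0.0
```

Request:
send_rows:
  targets:
    - [[0.53,-0.103,0.734,0,0,0,0],[0.53,-0.103,0.734,0,0,0,0]]

```text
time_s: 5.65
ee_pos: [0.5816, -0.2703, 0.2101]
orientation: [[0.207, -0.978, -0.003], [-0.978, -0.207, 0.002], [-0.002, 0.003, -1.0]]
ft_force: [0.4, 0.4, -0.8]
width: 0.0009
gripper_force: 0.0
```

Request:
send_rows:
  targets:
    - [[0.53,-0.103,0.734,0,0,0,0],[0.53,-0.103,0.734,0,0,0,0],[0.53,-0.103,0.734,0,0,0,0]]

```text
time_s: 6.02
ee_pos: [0.6022, -0.3194, 0.137]
orientation: [[0.207, -0.978, -0.004], [-0.978, -0.207, 0.003], [-0.004, 0.003, -1.0]]
ft_force: [0.5, -0.0, 0.3]
width: 0.0006
gripper_force: 0.0
```

Run:
```python
from h import *
o=get_obs();print(o["time_s"],np.round(o["ee_pos"],4))
c=capture("scene");cv2.imwrite("pics/s2.png",cv2.resize(c["img"][150:300,260:460],None,fx=4,fy=4,interpolation=cv2.INTER_CUBIC)[...,::-1])
c=capture("wrist");
for t,z in dict(finger_plate=.036,shuttle=.012,cap=.106).items():
    for r in tip_of(t,c)[:1]:
        print(t,np.round(r["position"],1),round(r["confidence"],2),np.round(atz(c,r["position"],z,o),4))
```

```text
6.025 [ 0.6022 -0.3194  0.137 ]
```

View pics/s2.png

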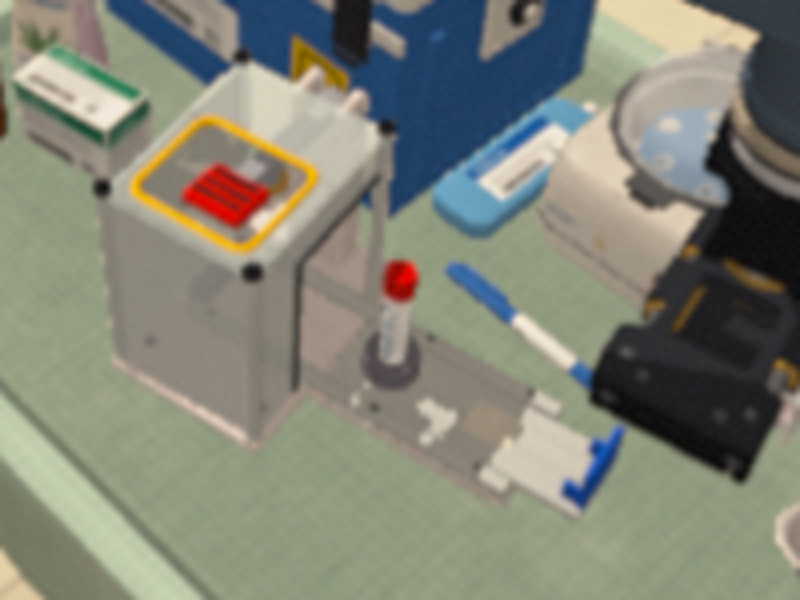

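The scene crop shows the tube and cap upright. The plate's gussets are low, near the deck. The window has yellow trim, and the red pad is in it. Now I'll lower beside the plate and push gently.

Request:
send_rows:
  targets:
    - [[0,0,0.5,0,0,0,0],[0,0,0.8,0,0,0,0],[0,0,1.0,0,0,0,0],[0,0,1.0,0,0,0,0]]

```text
time_s: 6.78
ee_pos: [0.6029, -0.3184, 0.0392]
orientation: [[0.209, -0.978, -0.002], [-0.978, -0.209, 0.001], [-0.001, 0.001, -1.0]]
ft_force: [-0.1, -0.1, 0.4]
width: 0.0008
gripper_force: 0.0
```

Request:
send_rows:
  targets:
    - [[-0.06,0,0.02,0,0,0,0],[-0.12,0,0.02,0,0,0,0],[-0.17,0,0.02,0,0,0,0],[-0.22,0,0.02,0,0,0,0],[-0.27,0,0.02,0,0,0,0],[-0.32,0,0.02,0,0,0,0],[-0.38,0,0.02,0,0,0,0],[-0.44,0,0.02,0,0,0,0],[-0.5,0,0.02,0,0,0,0]]

```text
time_s: 7.9
ee_pos: [0.5932, -0.2703, 0.0381]
orientation: [[0.208, -0.978, 0.001], [-0.978, -0.208, -0.001], [0.001, -0.001, -1.0]]
ft_force: [0.5, -2.8, 1.7]
width: 0.0002
gripper_force: 1.4
```

Run:
```python
from h import *
o=get_obs();print(o["time_s"],np.round(o["ee_pos"],4),np.round(o["ft_force"],1))
c=capture("scene");cv2.imwrite("pics/s3.png",cv2.resize(c["img"][150:300,260:460],None,fx=4,fy=4,interpolation=cv2.INTER_CUBIC)[...,::-1])
```

```text
7.9 [ 0.5932 -0.2703  0.0381] [ 0.5 -2.8  1.7]
```

View pics/s3.png

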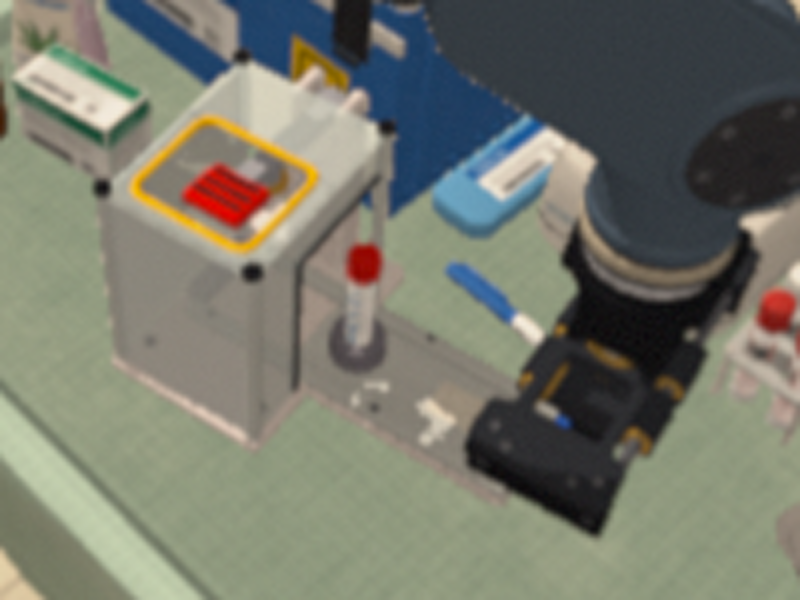

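The shuttle is sliding in with the tube upright, at about 3 N. I'll keep pushing.

Request:
send_rows:
  targets:
    - [[-0.07,0,0,0,0,0,0],[-0.14,0,0,0,0,0,0],[-0.2,0,0,0,0,0,0],[-0.26,0,0,0,0,0,0],[-0.32,0,0,0,0,0,0],[-0.38,0,0,0,0,0,0],[-0.44,0,0,0,0,0,0],[-0.49,0,0,0,0,0,0],[-0.53,0,0,0,0,0,0]]

```text
time_s: 9.07
ee_pos: [0.5821, -0.2183, 0.038]
orientation: [[0.208, -0.978, 0.001], [-0.978, -0.208, -0.001], [0.001, -0.0, -1.0]]
ft_force: [0.5, -4.2, 3.6]
width: 0.0006
gripper_force: 2.3
```

Request:
send_rows:
  targets:
    - [[-0.02,0,0,0,0,0,0],[-0.04,0,0,0,0,0,0],[-0.06,0,0,0,0,0,0]]

```text
time_s: 9.45
ee_pos: [0.5809, -0.2128, 0.038]
orientation: [[0.208, -0.978, 0.001], [-0.978, -0.208, -0.001], [0.001, -0.001, -1.0]]
ft_force: [0.4, -5.7, 4.3]
width: 0.0006
gripper_force: 2.5
```

Request:
send_rows:
  targets:
    - [[-0.02,0,0,0,0,0,0],[-0.04,0,0,0,0,0,0],[-0.06,0,0,0,0,0,0]]

```text
time_s: 9.82
ee_pos: [0.5797, -0.207, 0.038]
orientation: [[0.208, -0.978, 0.001], [-0.978, -0.208, -0.001], [0.001, -0.001, -1.0]]
ft_force: [1.6, -4.1, 4.0]
width: 0.0005
gripper_force: 2.5
```

Request:
send_rows:
  targets:
    - [[-0.02,0,0,0,0,0,0],[-0.04,0,0,0,0,0,0]]

```text
time_s: 10.07
ee_pos: [0.579, -0.2036, 0.0381]
orientation: [[0.208, -0.978, 0.001], [-0.978, -0.208, -0.002], [0.002, -0.001, -1.0]]
ft_force: [1.1, -8.3, 2.8]
width: 0.0003
gripper_force: 4.4
```

Request:
send_rows:
  targets:
    - [[-0.02,0,0,0,0,0,0],[-0.04,0,0,0,0,0,0]]

```text
time_s: 10.32
ee_pos: [0.58, -0.2033, 0.0385]
orientation: [[0.21, -0.978, 0.005], [-0.978, -0.21, -0.008], [0.009, -0.004, -1.0]]
ft_force: [1.8, -16.9, 2.0]
width: 0.0006
gripper_force: 8.0
```

It's at the stop: the force rose to 17 N with no further travel, where I expected it. Now I'll back off, rise, and look at the window from above.

Request:
send_rows:
  targets:
    - [[0.08,0,0,0,0,0,0],[0.3,0,0,0,0,0,0],[0.3,0,0,0,0,0,0],[0.3,0,-0.5,0,0,0,0],[0.3,0,-1.0,0,0,0,0]]

```text
time_s: 10.95
ee_pos: [0.5827, -0.227, 0.1374]
orientation: [[0.208, -0.978, -0.004], [-0.978, -0.208, 0.003], [-0.004, 0.003, -1.0]]
ft_force: [1.0, 0.3, 0.7]
width: 0.0004
gripper_force: 0.0
```

Request:
send_rows:
  targets:
    - [[0,0.1,-0.6,0,0,0,0],[0,0.2,-1.0,0,0,0,0]]

```text
time_s: 11.2
ee_pos: [0.5643, -0.2317, 0.2403]
orientation: [[0.208, -0.978, 0.001], [-0.978, -0.208, 0.0], [0.0, -0.001, -1.0]]
ft_force: [-0.6, -0.2, -0.7]
width: 0.0003
gripper_force: 0.0
```

Request:
send_rows:
  targets:
    - [[-0.4,0.1,-0.4,0,0,0,0],[-0.8,0.1,-0.6,0,0,0,0],[-1.0,0.2,-0.6,0,0,0,0]]

```text
time_s: 11.58
ee_pos: [0.5238, -0.1364, 0.2996]
orientation: [[0.21, -0.978, 0.002], [-0.978, -0.21, 0.0], [0.0, -0.002, -1.0]]
ft_force: [0.2, -0.2, -0.8]
width: 0.0004
gripper_force: 0.0
```

Request:
send_rows:
  targets:
    - [[-0.5,0,0,0,0,0,0],[-1.0,0,0,0,0,0,0],[-1.0,0,0,0,0,0,0],[-1.0,0,0,0,0,0,0]]

```text
time_s: 12.08
ee_pos: [0.5031, -0.0407, 0.2977]
orientation: [[0.209, -0.978, -0.001], [-0.978, -0.209, -0.0], [-0.0, 0.001, -1.0]]
ft_force: [0.6, 0.5, 0.1]
width: 0.0004
gripper_force: 0.0
```

Run:
```python
from h import *
o=get_obs();print(o["time_s"],np.round(o["qpos"],1),np.round(o["ee_pos"],4),np.round(o["orientation"],3))
c=capture("wrist");save(c,"w4")
for t,z in dict(window=.1645,lever_pad=.1555,finger_plate=.036,cap=.106).items():
    for r in tip_of(t,c)[:1]:
        print(t,np.round(r["position"],1),round(r["confidence"],2),np.round(atz(c,r["position"],z,o),4))
im=c["img"].astype(int)
m=((im[...,0]>180)&(im[...,1]>110)&(im[...,2]<90)).astype(np.uint8)
n,l,s,ce=cv2.connectedComponentsWithStats(m)
for i in np.argsort(-s[1:,4])[:4]+1: print("yellow",s[i],ce[i],np.round(atz(c,ce[i],.1645,o),4))
```

```text
12.075 [-17.3  15.8  93.4  -0.   70.8 150.6] [ 0.5031 -0.0407  0.2977] [[ 0.209 -0.978 -0.001]
 [-0.978 -0.209 -0.   ]
 [-0.     0.001 -1.   ]]
lever_pad [316.5 162.2] 0.97 [ 0.5078 -0.0597  0.1555]
finger_plate [282.5  27.9] 0.68 [ 0.5767 -0.1894  0.036 ]
yellow [ 274  114   84   90 1288] [315.7515528  156.79114907] [ 0.5097 -0.0658  0.1645]
yellow [280 144   1   5   5] [280. 146.] [ 0.5432 -0.0686  0.1645]
yellow [302 118   1   1   1] [302. 118.] [ 0.5287 -0.0968  0.1645]
yellow [317 118   1   1   1] [317. 118.] [ 0.5157 -0.0996  0.1645]
```

View pics/w4.png

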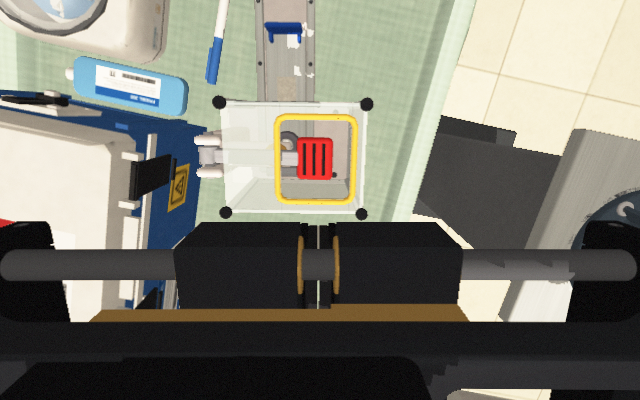

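The picture shows the shuttle in, with the blue plate at (283,28). The yellow window is centred at (315,158) with the red pad inside it, and all the estimates agree on a centre of (0.509,-0.065). Next I'll move over it.

Run:
```python
from h import *
o=get_obs();print(o["time_s"])
plan(o["ee_pos"],o["orientation"],[.5065,-.066,.2],Ry(-78),1)
```

```text
12.325
[0.242, 0.02, 0.977] [0.001, 0.0, -0.003]
```

Request:
send_rows:
  targets:
    - [[0.24,0.02,0.1,0,0,0,0],[0.24,0.02,0.5,0,0,0,0],[0.24,0.02,0.9,0,0,0,0],[0.24,0.02,0.98,0,0,0,0],[0.24,0.02,0.98,0,0,0,0]]

```text
time_s: 12.95
ee_pos: [0.5067, -0.0652, 0.2]
orientation: [[0.207, -0.978, -0.0], [-0.978, -0.207, 0.0], [-0.0, 0.0, -1.0]]
ft_force: [0.0, 0.0, 0.2]
width: 0.0004
gripper_force: 0.0
```

Run:
```python
from h import *
o=get_obs();print(o["time_s"],np.round(o["ee_pos"],4))
c=capture("scene");cv2.imwrite("pics/s5.png",cv2.resize(c["img"][130:280,250:450],None,fx=4,fy=4,interpolation=cv2.INTER_CUBIC)[...,::-1])
a=np.deg2rad(12);px=np.array([np.cos(a),np.sin(a),0]);py=np.array([-np.sin(a),np.cos(a),0]);W=np.array([.509,-.0655,.1645])
print([np.round((proj(c,W+sx*.032*px+sy*.036*py)-[250,130])*4) for sx,sy in((-1,-1),(1,-1),(1,1),(-1,1))])
print((proj(c,o["ee_pos"])-[250,130])*4)
```

```text
12.95 [ 0.5067 -0.0652  0.2   ]
[array([284., 325.]), array([352., 251.]), array([245., 197.]), array([174., 266.])]
[258.90522508 214.23674592]
```

View pics/s5.png

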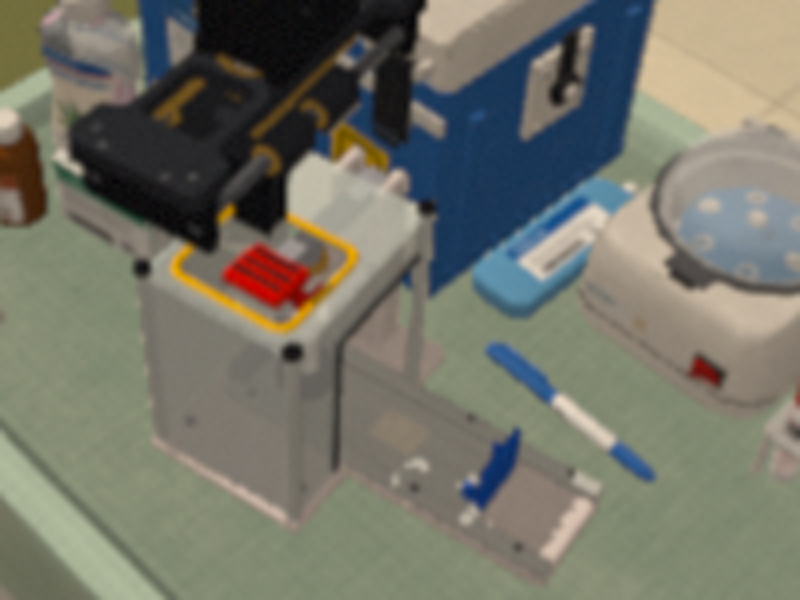

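The predicted window corners match the yellow frame, and the fingers are centred over it. I'll go down in small steps and watch the force.

Request:
send_rows:
  targets:
    - [[0,0,0.2,0,0,0,0],[0,0,0.36,0,0,0,0],[0,0,0.4,0,0,0,0],[0,0,0.4,0,0,0,0]]

```text
time_s: 13.5
ee_pos: [0.5071, -0.065, 0.1609]
orientation: [[0.208, -0.978, 0.002], [-0.978, -0.208, -0.001], [0.001, -0.002, -1.0]]
ft_force: [-0.2, 0.3, 0.5]
width: 0.0005
gripper_force: 0.0
```

Request:
send_rows:
  targets:
    - [[0,0,0.03,0,0,0,0],[0,0,0.06,0,0,0,0],[0,0,0.09,0,0,0,0],[0,0,0.12,0,0,0,0],[0,0,0.15,0,0,0,0]]

```text
time_s: 14.12
ee_pos: [0.5057, -0.0652, 0.1451]
orientation: [[0.209, -0.978, -0.001], [-0.978, -0.209, -0.001], [0.001, 0.001, -1.0]]
ft_force: [-3.3, -2.4, 6.8]
width: 0.0004
gripper_force: 3.8
```

Request:
send_rows:
  targets:
    - [[0,0,0.02,0,0,0,0],[0,0,0.04,0,0,0,0],[0,0,0.06,0,0,0,0]]

```text
time_s: 14.5
ee_pos: [0.5055, -0.0653, 0.1392]
orientation: [[0.209, -0.978, -0.002], [-0.978, -0.209, -0.001], [0.001, 0.002, -1.0]]
ft_force: [-3.9, -3.2, 8.2]
width: 0.0005
gripper_force: 4.3
```

Request:
send_rows:
  targets:
    - [[0,0,0.02,0,0,0,0],[0,0,0.04,0,0,0,0],[0,0,0.06,0,0,0,0]]

```text
time_s: 14.88
ee_pos: [0.5055, -0.0653, 0.1333]
orientation: [[0.209, -0.978, -0.002], [-0.978, -0.209, -0.001], [0.001, 0.002, -1.0]]
ft_force: [-4.2, -3.6, 9.7]
width: 0.0002
gripper_force: 4.6
```

Request:
send_rows:
  targets:
    - [[0,0,0.02,0,0,0,0],[0,0,0.03,0,0,0,0]]

```text
time_s: 15.12
ee_pos: [0.5056, -0.0653, 0.1318]
orientation: [[0.209, -0.978, -0.001], [-0.978, -0.209, -0.001], [0.001, 0.001, -1.0]]
ft_force: [-8.0, -1.4, 24.0]
width: 0.0004
gripper_force: 12.4
```

Request:
send_rows:
  targets:
    - [[0,0,0.015,0,0,0,0],[0,0,0.015,0,0,0,0]]

```text
time_s: 15.38
ee_pos: [0.5056, -0.0653, 0.1315]
orientation: [[0.209, -0.978, -0.0], [-0.978, -0.209, -0.002], [0.001, 0.001, -1.0]]
ft_force: [-9.6, -0.8, 27.8]
width: 0.0003
gripper_force: 14.4
```

Request:
send_rows:
  targets:
    - [[0,0,-0.05,0,0,0,0],[0,0,-0.12,0,0,0,0],[0,0,-0.2,0,0,0,0],[0,0,-0.3,0,0,0,0],[0,0,-0.5,0,0,0,0],[0,0,-0.9,0,0,0,0]]

```text
time_s: 16.12
ee_pos: [0.5053, -0.0636, 0.2176]
orientation: [[0.208, -0.978, -0.004], [-0.978, -0.208, 0.003], [-0.004, 0.003, -1.0]]
ft_force: [0.7, 0.2, -0.3]
width: 0.0002
gripper_force: 0.0
```

Run:
```python
from h import *
o=get_obs();print(o["time_s"],np.round(o["ee_pos"],4))
c=capture("scene");cv2.imwrite("pics/s6.png",cv2.resize(c["img"][130:280,250:450],None,fx=4,fy=4,interpolation=cv2.INTER_CUBIC)[...,::-1])
a=np.deg2rad(12);py=np.array([-np.sin(a),np.cos(a),0]);O=np.array([.5484,-.0571,0])
for y in (-.110,-.190): 
  P=O+y*py;P[2]=.25;print(P);plan(o["ee_pos"],o["orientation"],P,Ry(-78),2)
```

```text
16.125 [ 0.5053 -0.0636  0.2176]
[ 0.57127029 -0.16469624  0.25      ]
[0.562, -0.217, -0.165] [0.003, 0.004, -0.0]
[0.563, -0.217, -0.163] [0.003, 0.004, -0.0]
[ 0.58790322 -0.24294804  0.25      ]
[0.962, -0.217, -0.166] [0.003, 0.004, -0.0]
[0.963, -0.218, -0.164] [0.003, 0.004, -0.0]
```

View pics/s6.png

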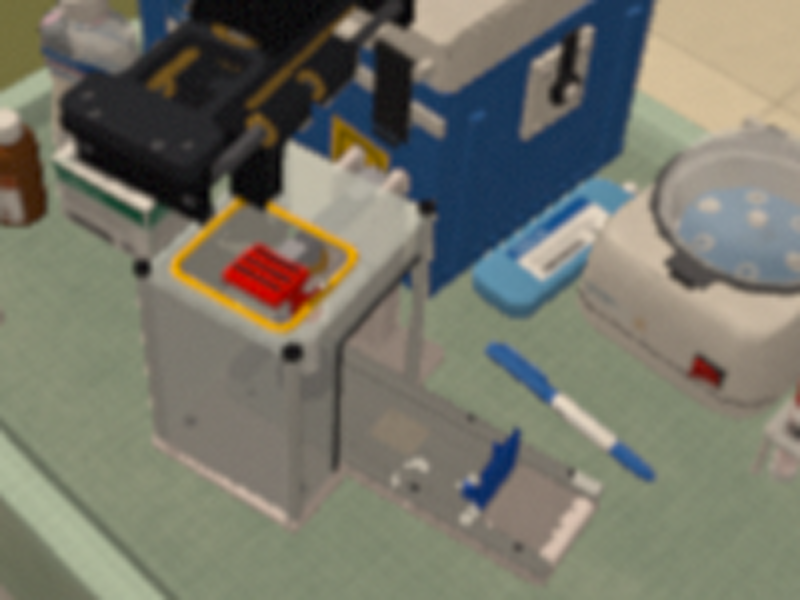

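The lever is back up at rest. The cap went on at about 10 N, with a firm stop at 28 N. Now I'll go to the inner side of the plate, centred at press y = -110 mm.

Request:
send_rows:
  targets:
    - [[0.4,-0.2,-0.16,0,0,0,0],[0.56,-0.22,-0.16,0,0,0,0]]

```text
time_s: 16.42
ee_pos: [0.5423, -0.1163, 0.2357]
orientation: [[0.208, -0.978, 0.005], [-0.978, -0.208, -0.001], [0.002, -0.005, -1.0]]
ft_force: [-0.3, 0.5, -0.3]
width: 0.0007
gripper_force: 0.0
```

Request:
send_rows:
  targets:
    - [[0.4,-0.2,-0.16,0,0,0,0],[0.56,-0.22,-0.16,0,0,0,0],[0.56,-0.22,-0.16,0,0,0,0],[0.56,-0.22,-0.16,0,0,0,0]]

```text
time_s: 16.92
ee_pos: [0.5708, -0.1635, 0.249]
orientation: [[0.208, -0.978, -0.003], [-0.978, -0.208, 0.003], [-0.003, 0.003, -1.0]]
ft_force: [0.2, 0.0, -0.8]
width: 0.0006
gripper_force: 0.0
```

Run:
```python
from h import *
o=get_obs();print(o["time_s"],np.round(o["ee_pos"],4))
c=capture("wrist");save(c,"w7")
a=np.deg2rad(12);px=np.array([np.cos(a),np.sin(a),0]);py=np.array([-np.sin(a),np.cos(a),0]);O=np.array([.5484,-.0571,0])
# predicted corners of plate top inner edge
for sx in(-.021,.021): print(proj(c,O-.134*py+sx*px+[0,0,.055],o),proj(c,O-.140*py+sx*px+[0,0,.055],o))
im=c["img"].astype(int)
m=((im[...,2]>im[...,0]+70)&(im[...,2]>im[...,1]+50)).astype(np.uint8)
n,l,s,ce=cv2.connectedComponentsWithStats(m)
for i in np.argsort(-s[1:,4])[:5]+1: print(s[i],np.round(ce[i],1))
P=O-.110*py;P[2]=.04;plan(o["ee_pos"],o["orientation"],P,Ry(-78),3)
cv2.imwrite("pics/w7c.png",cv2.resize(c["img"][60:220,230:390],None,fx=3.7,fy=3.7,interpolation=cv2.INTER_CUBIC)[...,::-1])
```

```text
16.925 [ 0.5708 -0.1635  0.249 ]
[335.96248971 149.03892866] [336.03664901 143.48381217]
[297.34934946 149.08216125] [297.25613394 143.52560962]
[121 197  65  20 427] [149.5 206.2]
[234 148  18  45 427] [242.  170.6]
[300 143  37  15 317] [318.  147.5]
[252  82  11  27 194] [257.5  95.9]
[153 283  12   6  48] [158.5 285.2]
[0.006, -0.003, 0.697] [0.002, 0.002, 0.0]
[0.006, -0.001, 0.697] [0.002, 0.002, 0.0]
[0.005, -0.002, 0.696] [0.002, 0.002, 0.0]
```

View pics/w7c.png

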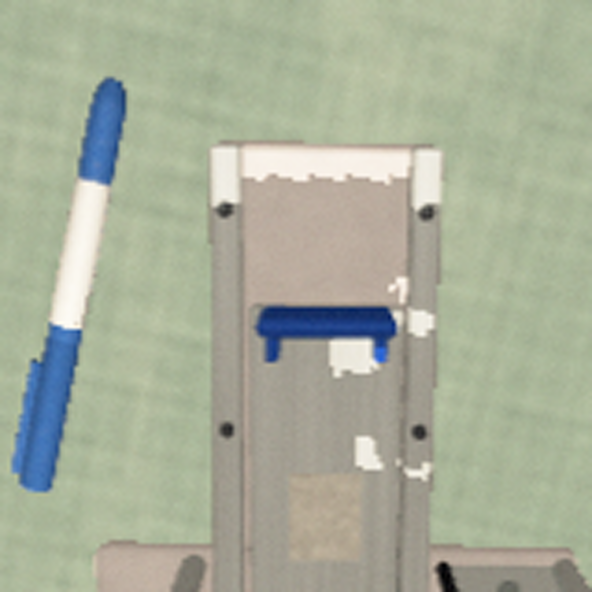

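The crop shows the plate at columns 300–337, as predicted within 2 px. The gussets reach about 8 mm inward. I'll lower at y = -110 mm to z = 42 mm, clear of the gussets.

Request:
send_rows:
  targets:
    - [[0,0.02,0.5,0,0,0,0],[0,0.02,0.95,0,0,0,0],[0,0.02,0.95,0,0,0,0]]

```text
time_s: 17.35
ee_pos: [0.5672, -0.163, 0.152]
orientation: [[0.209, -0.978, -0.009], [-0.978, -0.209, 0.005], [-0.007, 0.008, -1.0]]
ft_force: [-0.1, 0.4, 0.5]
width: 0.0004
gripper_force: 0.0
```

Request:
send_rows:
  targets:
    - [[0,0,0.4,0,0,0,0],[0,0,0.8,0,0,0,0],[0,0,0.9,0,0,0,0],[0,0,0.9,0,0,0,0]]

```text
time_s: 17.85
ee_pos: [0.5714, -0.1657, 0.0665]
orientation: [[0.208, -0.978, 0.001], [-0.978, -0.208, -0.001], [0.001, -0.001, -1.0]]
ft_force: [0.6, 0.3, 0.9]
width: 0.0005
gripper_force: 0.0
```

Request:
send_rows:
  targets:
    - [[0,0,0.1,0,0,0,0],[0,0,0.2,0,0,0,0],[0,0,0.22,0,0,0,0],[0,0,0.22,0,0,0,0]]

```text
time_s: 18.35
ee_pos: [0.5706, -0.1655, 0.0432]
orientation: [[0.208, -0.978, -0.0], [-0.978, -0.208, 0.0], [-0.0, 0.0, -1.0]]
ft_force: [-0.1, -0.3, -0.1]
width: 0.0005
gripper_force: 0.0
```

Request:
send_rows:
  targets:
    - [[0.03,0,0,0,0,0,0],[0.07,0,0,0,0,0,0],[0.11,0,0,0,0,0,0],[0.15,0,0,0,0,0,0],[0.2,0,0,0,0,0,0],[0.25,0,0,0,0,0,0],[0.3,0,0,0,0,0,0]]

```text
time_s: 19.23
ee_pos: [0.5767, -0.1948, 0.0435]
orientation: [[0.208, -0.978, -0.001], [-0.978, -0.208, 0.001], [-0.001, 0.0, -1.0]]
ft_force: [-0.4, 5.2, 4.4]
width: 0.0002
gripper_force: 2.6
```

Request:
send_rows:
  targets:
    - [[0.06,0,0,0,0,0,0],[0.12,0,0,0,0,0,0],[0.18,0,0,0,0,0,0],[0.24,0,0,0,0,0,0],[0.3,0,0,0,0,0,0],[0.36,0,0,0,0,0,0],[0.42,0,0,0,0,0,0],[0.48,0,0,0,0,0,0],[0.54,0,0,0,0,0,0],[0.6,0,0,0,0,0,0],[0.65,0,0,0,0,0,0],[0.7,0,0,0,0,0,0]]

```text
time_s: 20.72
ee_pos: [0.5915, -0.2639, 0.0431]
orientation: [[0.208, -0.978, -0.0], [-0.978, -0.208, -0.0], [0.0, 0.0, -1.0]]
ft_force: [-1.2, 3.1, 1.5]
width: 0.0001
gripper_force: 1.5
```

Request:
send_rows:
  targets:
    - [[0.03,0,0,0,0,0,0],[0.06,0,0,0,0,0,0],[0.06,0,0,0,0,0,0]]

```text
time_s: 21.1
ee_pos: [0.5929, -0.2699, 0.0434]
orientation: [[0.208, -0.978, 0.0], [-0.978, -0.208, -0.001], [0.001, -0.0, -1.0]]
ft_force: [-0.7, 0.9, 1.4]
width: 0.0004
gripper_force: 0.8
```

Run:
```python
from h import *
o=get_obs();print(o["time_s"],np.round(o["ee_pos"],4))
c=capture("scene");cv2.imwrite("pics/s8.png",cv2.resize(c["img"][150:300,260:460],None,fx=4,fy=4,interpolation=cv2.INTER_CUBIC)[...,::-1])
for t,z in dict(cap=.096,tube=.02,shuttle=.012).items():
    for r in tip_of(t,c)[:1]: print(t,np.round(r["position"],1),round(r["confidence"],2),np.round(atz(c,r["position"],z),4))
```

```text
21.1 [ 0.5929 -0.2699  0.0434]
cap [360.3 226.2] 0.58 [ 0.5584 -0.1564  0.096 ]
tube [360.6 241.7] 0.6 [ 0.5716 -0.1525  0.02  ]
shuttle [356.7 247.7] 0.68 [ 0.5565 -0.1546  0.012 ]
```

View pics/s8.png

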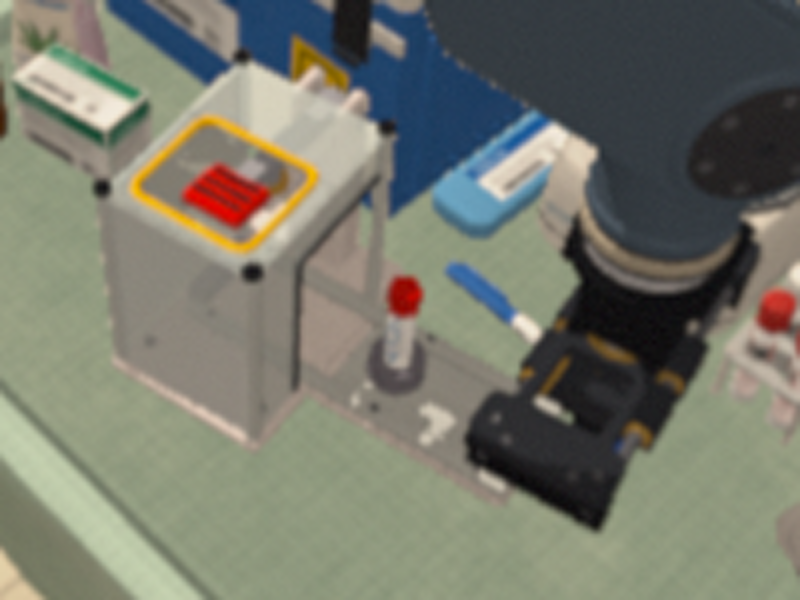

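The tube is upright and well out, a little beyond its start, with its cap visibly about 10 mm lower. The lever is up. I'll ease the fingers off the plate and rise clear.

Request:
send_rows:
  targets:
    - [[-0.05,0,0,0,0,0,0],[-0.1,0,0,0,0,0,0],[-0.1,0,0,0,0,0,0],[-0.1,0,-0.3,0,0,0,0],[-0.1,0,-0.7,0,0,0,0],[-0.1,0,-1.0,0,0,0,0],[-0.1,0,-1.0,0,0,0,0]]

```text
time_s: 22.18
ee_pos: [0.5926, -0.2606, 0.1463]
orientation: [[0.208, -0.978, 0.006], [-0.978, -0.208, -0.004], [0.005, -0.005, -1.0]]
ft_force: [-0.3, 0.3, -0.4]
width: 0.0006
gripper_force: 0.0
```

Request:
send_rows:
  targets:
    - [[0.3,0,-0.5,0,0,0,0],[0.6,0,-1.0,0,0,0,0],[0.6,0,-1.0,0,0,0,0],[0.6,0,-1.0,0,0,0,0]]

```text
time_s: 22.68
ee_pos: [0.602, -0.3173, 0.2413]
orientation: [[0.208, -0.978, -0.003], [-0.978, -0.208, 0.003], [-0.003, 0.002, -1.0]]
ft_force: [-0.6, 0.1, -0.7]
width: 0.0005
gripper_force: 0.0
```

Run:
```python
from h import *
o=get_obs();print(o["time_s"],np.round(o["ee_pos"],4),np.round(o["ft_force"],1))
for n in("top","scene"):
  c=capture(n)
  for t,z in dict(cap=.096,shuttle=.012,finger_plate=.036).items():
    for r in tip_of(t,c)[:1]: 
        P=atz(c,r["position"],z);a=np.deg2rad(12);print(t,round(r["confidence"],2),np.round(P,4),"press y",np.round((P-[.5484,-.0571,0])@[-np.sin(a),np.cos(a),0],4))
im=c["img"].astype(int);m=(im[...,0]>130)&(im[...,1]<60)&(im[...,2]<60);m[:205]=0;m[245:]=0;m[:,:345]=0;m[:,380:]=0
ys,xs=np.nonzero(m);print(xs.mean(),ys.min(),ys.max())
a=np.deg2rad(12)
for h in(.112,.102): print(h,proj(c,np.array([.5484,-.0571,0])-.0925*np.array([-np.sin(a),np.cos(a),0])+[0,0,h]))
```

```text
22.675 [ 0.602  -0.3173  0.2413] [-0.6  0.1 -0.7]
cap 0.42 [ 0.5651 -0.1404  0.096 ] press y -0.085
cap 0.58 [ 0.5675 -0.1525  0.096 ] press y -0.0973
shuttle 0.59 [ 0.5609 -0.1468  0.012 ] press y -0.0903
finger_plate 0.85 [ 0.5893 -0.2799  0.036 ] press y -0.2264
360.85185185185185 220 228
0.112 [360.76630532 217.22800391]
0.102 [360.44168628 220.0502842 ]
```

```bash
python3 -c "
from plant import *
print(sign_off())"
```

```text
the job is handed in; nothing more can be done
None
```

The job is handed in at about 23 s of the 58 s: the cap is pressed home, its top now at about 102 mm. The lever is back up, and the shuttle is drawn out with the tube upright about 90 mm from the ram axis, clear of the hood.

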